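# Load the cutter set on its spindle

## Task

Put the cutter set away on the spindle with the blue foot, threading the parts over its post so that they lie flat on one another: first the wide violet flange, then the brass collar, then the red cutter, and the black knurled nut on top. Lower each part down the post rather than dropping it, and leave the green cutter, the walnut block and the tape measure where they are.

Things in the scene. Friction and masses are not known exactly. Their poses are not given: they have to be found in the camera images.
- blue_stand: Storage spindle with a blue foot: the one to load. Its magnetic foot holds it fast on the table, it does not move. Round foot 64 mm across and 8 mm thick; from its centre rises an upright round steel post 12 mm in diameter with a domed top, which ends 54 mm above the table (46 mm above the foot). Origin at the centre of the foot's underside, on the table; z up along the post; looks the same from all sides.
- yellow_stand: Storage spindle with a yellow foot, otherwise the same as the blue one; it stays empty. Its magnetic foot holds it fast on the table, it does not move. Round foot 64 mm across and 8 mm thick; from its centre rises an upright round steel post 12 mm in diameter with a domed top, which ends 54 mm above the table (46 mm above the foot). Origin at the centre of the foot's underside, on the table; z up along the post; looks the same from all sides.
- violet_flange: Violet anodised flange, a plain violet ring with six small dark dots on its face: 56 mm outside, 22 mm bore right through, 12 mm thick, 0.12 to 0.21 kg. Origin at the centre of its underside, z up through the bore; it lies flat on the table and looks the same from all sides, so any grasp direction across its outside will do.
- brass_collar: Brass collar, a plain yellow-metal ring: 36 mm outside, 22 mm bore right through, 12 mm thick, about 0.06 kg. Origin at the centre of its underside, z up through the bore; it lies flat on the table and looks the same from all sides, so any grasp direction across its outside will do.
- red_cutter: Red cutter head, a red ring with four black notches and bright tips in its rim: 52 mm outside, 22 mm bore right through, 14 mm thick, about 0.12 kg. Origin at the centre of its underside, z up through the bore; it lies flat on the table and looks the same from all sides, so any grasp direction across its outside will do.
- black_nut: Black knurled nut, unthreaded, it just slides over the post: 34 mm outside, 20 mm bore right through, 18 mm tall, about 0.05 kg. Origin at the centre of its underside, z up through the bore; it lies flat on the table and looks the same from all sides, so any grasp direction across its outside will do.
- green_cutter: Green cutter head, as the red one but green (52 mm outside, 14 mm thick); not part of this set, stays where it lies. Origin at the centre of its underside, z up through the bore; it lies flat on the table and looks the same from all sides, so any grasp direction across its outside will do.
- walnut_block: Dark walnut block, 45 x 60 mm and 35 mm high, lying on the table; bystander. Origin at the centre of its underside, long side along its y.
- tape_measure: Yellow and black tape measure, 36 x 93 mm and 64 mm high, standing on edge behind the work; bystander. Origin at the centre of its underside, long side along its y.
Not all that is in view belongs to the job. There is more than one size of the blue_stand; the job needs the largest. Several things look just like the black_nut: the one meant starts nearest to the robot's base.

How it is judged:
By the outcome, as a careful person would: the job done as asked, in the order asked, and still so for the second after the job is handed in, with the robot touching nothing.
It also fails if it takes over 93 s, if anything falls off the work surface, if the arm or the gripper's body presses on something with over 40 N, if the wrist force passes 120 N, or if a joint passes its speed limit or range.

## Robot

A 6-joint arm with a two-finger parallel gripper is mounted at the origin on a cart in front of the work surface, level with it; the furniture and walls round the work are solid. World frame = base frame: x ahead of the robot, y to its left, z up, the work surface at z = 0. Lengths are in m, angles in rad, forces in N, time in s.
With the tool pointing down it reaches from about 0.275 to 0.75 m from the base axis. Payload 10.2 kg.
Tool frame: the origin (TCP) lies midway between the tips of the shut fingers; the grasp point (between the pads) lies 19 mm behind it (env.hold_point_z is the distance from the TCP to the grasp point, in m); x points along the fingers, z is the direction in which the jaws open and shut, and the axes are right-handed (so a half turn about x gives the same grasp; the last joint's range is limited). The gripper opens to 85 mm and grips with 20 to 120 N. Pads are 22 mm wide; open, the fingers measure 114 mm over their backs; the gripper's body (76 mm by 85 mm) begins 54 mm behind the grasp point. The pads swing forward as they close: fully open they stand 13 mm farther back than shut.
Start: joints at [-0.223, 0.313, 1.498, -0, 1.331, -0.223], TCP at [0.525, -0, 0.231] pointing down, gripper open.
Joint ranges: [-2.94, 2.94], [-0.97, 2.17], [0.19, 2.56], [-1.23, 4.37], [0.02, 3.11], [-2.88, 2.88]. Speed limits (rad/s): [2.39, 2.39, 3.01, 3.14, 3.14, 3.14].

## Interface

Orientations are given as a unit quaternion [x, y, z, w].
In Python, from bench import env, kinematics, monitor, eyes, job gives the robot as it stands. The module is installed in compiled form; this text tells all that it offers. Calls block until the motion is done:
- env.reach(position, orientation): joint-space move of the TCP to a pose.
- env.movel(position, velocity=0.15, frame=None, guard=None): straight line of the TCP; frame=None keeps the orientation; velocity is the mean speed in m/s. With guard (N) it stops when the force on the tool has changed by that much, and returns True; else False.
- env.set_joints(angles): joint-space move.
- env.release() and env.close_gripper(effort=None): open the fingers fully, or close them until they stop; effort is the grip in N (None keeps the last).
- env.hold(seconds).
- kinematics.ik(position, orientation): joint angles nearest the present ones, or None.
- monitor.sense(): the state.
- eyes.grab_frame(name): name is "scene" or "side" or "wrist"; returns a dict with "frame" (400x640x3 uint8, red, green, blue), "mtx" (3x3 intrinsics, pixels), "view" (4x4, takes a point from world to camera coordinates). Camera axes: x right, y down, z forward; pixel columns grow to the right and rows downward; lengths in m; the calibration is good to about 2 mm. A picture is of the moment at which its call begins. There is no depth.
A pose or a line that the arm cannot do raises env.MotionError and nothing moves.
- job.hand_in(): hands the job in, once; it reports no verdict.
The state is a dict: "clock": time; "joints": joint angles; "qvel": joint speeds; "joint_efforts": joint torques, N m; "position": TCP position; "ee_rot": TCP orientation; "contact_force": force on the tool from outside, world axes, zero at the start; "ft_torque": the same for the moment, N m; "finger_gap": opening from 0.0 (shut) to 1.0 (fully open).
Only numpy, scipy, OpenCV 4.12 (cv2) and the standard library are available. Lean on these libraries where they do the work, as an engineer would, in place of code of your own. Each camera call takes 0.05 s, during which the arm holds its last target.

## Working session

There is one attempt and no reset: what is moved stays moved. The work goes in short steps, each a Python script; the robot and the scene stay as the last script left them, time stands still between calls to the robot, and variables do not carry over. Pictures are saved under pics/ and viewed, and the job is handed in when it is done.

```bash
mkdir -p pics; ls
cat > h.py <<'E'
from bench import env, kinematics, monitor, eyes, job
import numpy as np, cv2
def save(name,fn):
    d=eyes.grab_frame(name); cv2.imwrite('pics/'+fn,d['frame'][:,:,::-1]); np.savez('pics/'+fn[:-4]+'.npz',**d); return d
def px2w(d,u,v,z):
    K=np.array(d['mtx']);V=np.array(d['view']);R=V[:3,:3];t=V[:3,3]
    c=-R.T@t; r=R.T@np.linalg.solve(K,[u,v,1.]); return c+r*(z-c[2])/r[2]
def w2px(d,p):
    K=np.array(d['mtx']);V=np.array(d['view']);q=K@(V[:3,:3]@np.array(p)+V[:3,3]);return q[:2]/q[2]
E
python3 - <<'E'
from h import *
for n in ['scene','side','wrist']:
    d=save(n,n+'0.png'); V=d['view']; print(n,-V[:3,:3].T@V[:3,3],V[2,:3])
s=monitor.sense();print(s,env.hold_point_z)
E
```

```text
pics
scene [-0.0027211  -0.32624414  0.71744637] [ 0.62980833  0.31223452 -0.71123209]
side [0.33667139 0.7870949  0.47749881] [ 0.28889591 -0.84069252 -0.45801228]
wrist [0.5242657  0.07881667 0.37298139] [ 4.49129680e-05 -3.05893766e-01 -9.52065650e-01]
{'clock': 0.15, 'joints': array([-2.23426184e-01,  3.13298945e-01,  1.49824519e+00,  1.45925956e-05,
        1.33101457e+00, -2.23416321e-01]), 'qvel': array([ 0.00225337, -0.00301223, -0.00254985, -0.00015111,  0.0014556 ,
        0.00147341]), 'joint_efforts': array([ 1.79854873e-03, -4.12368500e+01, -2.59796566e+01, -1.57318855e-04,
        3.17765021e-03, -3.62555340e-05]), 'position': array([5.24808460e-01, 2.13203827e-05, 2.30884613e-01]), 'ee_rot': array([8.52775713e-05, 7.07438650e-01, 7.58484288e-05, 7.06774747e-01]), 'contact_force': array([-0.03412715, -0.06593794, -0.92462022]), 'ft_torque': array([ 0.03307122,  0.02946942, -0.00608823]), 'finger_gap': 0.9998553420705235} 0.0187
```

View pics/scene0.png

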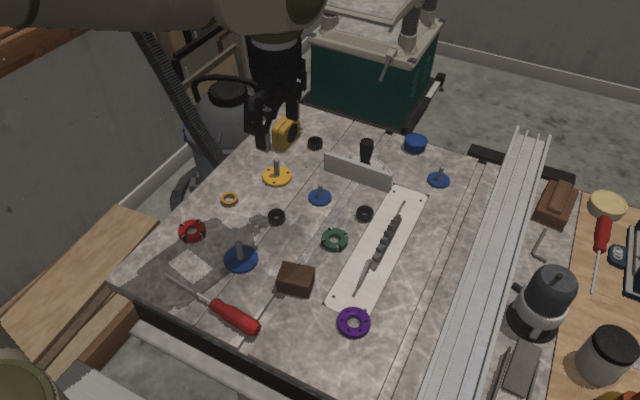

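View pics/side0.png

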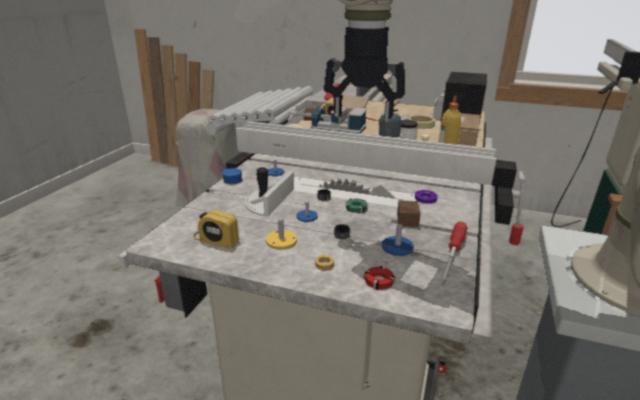

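View pics/wrist0.png

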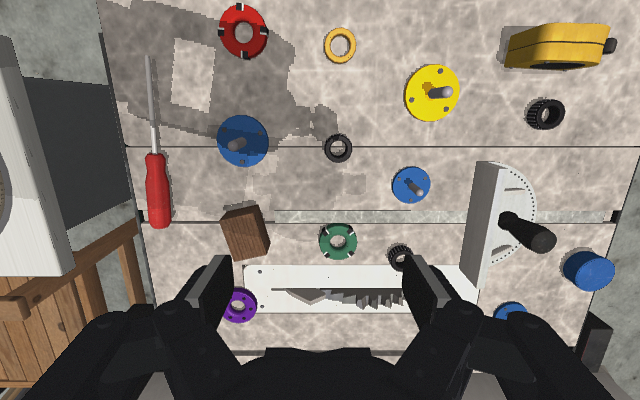

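The big blue stand is at scene (240,258), with smaller blue ones at (319,197) and (438,180). The black nuts are at scene (315,143), (276,217) and (365,214). I'll measure all of these next.

```bash
cat > m.py <<'E'
from h import *
L=lambda n:dict(np.load(f'pics/{n}0.npz'))
D={n:L(n) for n in['scene','side','wrist']}
seeds={'violet':((353,322),(426,197),(239,306),.012),'brass':((229,199),(324,262),(340,45),.012),'red':((192,231),(379,278),(243,31),.014),
'green':((334,239),(357,206),(338,241),.014),'nutA':((315,143),None,(545,114),.018),'nutB':((276,217),(342,231),(338,148),.018),'nutC':((365,214),(323,195),(399,258),.018),
'blueL':((240,258),(397,246),(243,140),.008),'blueM':((319,197),(307,215),(411,185),.008),'blueS':((438,180),(275,171),None,.008),'yellow':((277,176),(281,240),(432,93),.008)}
for k,(a,b,c,h) in seeds.items():
    o=[]
    for n,p in zip(D,(a,b,c)):
        o.append('   -   ' if p is None else str(np.round(px2w(D[n],*p,h*.7)[:2],3)))
    print(k,*o)
E
python3 m.py
python3 - <<'E'
import cv2,numpy as np
w=cv2.imread('pics/wrist0.png'); s=cv2.imread('pics/scene0.png')
cv2.imwrite('pics/c1.png',cv2.resize(w[0:200,190:390],None,fx=3,fy=3,interpolation=2))
cv2.imwrite('pics/c2.png',cv2.resize(s[130:345,170:400],None,fx=2.75,fy=2.75,interpolation=2))
E
```

```text
violet [ 0.403 -0.202] [ 0.405 -0.192] [ 0.408 -0.202]
brass [0.545 0.142] [0.549 0.148] [0.549 0.144]
red [0.438 0.154] [0.442 0.164] [0.442 0.157]
green [ 0.549 -0.097] [ 0.549 -0.087] [ 0.552 -0.096]
nutA [0.789 0.067]    -    [0.793 0.07 ]
nutB [0.544 0.029] [0.548 0.037] [0.549 0.03 ]
nutC [ 0.635 -0.124] [ 0.639 -0.11 ] [ 0.637 -0.12 ]
blueL [0.429 0.039] [0.432 0.044] [0.432 0.039]
blueM [ 0.641 -0.018] [ 0.645 -0.015] [ 0.645 -0.018]
blueS [ 0.81  -0.223] [ 0.816 -0.22 ]    -   
yellow [0.655 0.092] [0.657 0.101] [0.659 0.094]
```

View pics/c1.png

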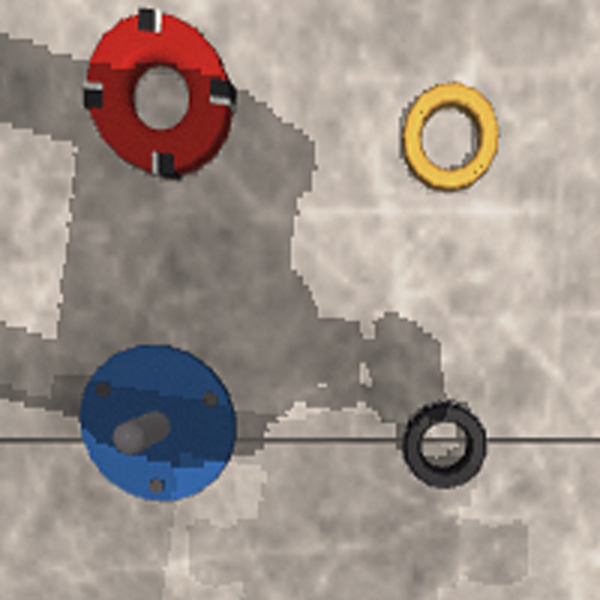

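View pics/c2.png

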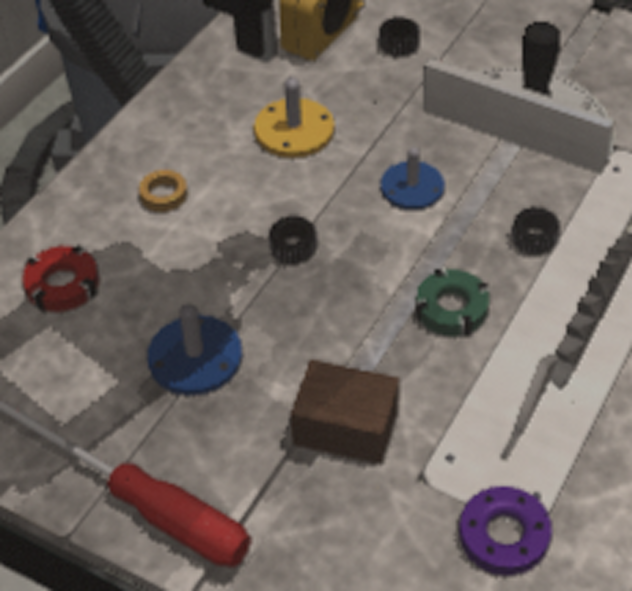

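```bash
cat > seg.py <<'E'
from h import *
HS={'violet':((125,155),90,40),'brass':((14,28),110,90),'red':((172,8),130,60),'green':((60,90),60,30),'blue':((105,120),110,40),'nut':None}
def mask(img,col):
    hsv=cv2.cvtColor(img,cv2.COLOR_RGB2HSV);H,S,V=cv2.split(hsv)
    if col=='nut': return (V<75).astype(np.uint8)
    (a,b),s,v=HS[col]; hm=((H>=a)&(H<=b)) if a<b else ((H>=a)|(H<=b))
    return (hm&(S>s)&(V>v)).astype(np.uint8)
def fit(d,col,guess,R,ztop):
    """outer silhouette fit: render ring model (cylinder 0..thick at zb) and maximise IoU"""
    from scipy.optimize import minimize
    img=d['frame'];zb,th,r,bore=R
    V=d['view'];u0,v0=w2px(d,(*guess,zb))
    m=mask(img,col)
    # window
    w=int(1.6*r*d['mtx'][0,0]/ (V[:3,:3]@np.array([*guess,zb])+V[:3,3])[2])
    x0,x1,y0,y1=max(0,int(u0)-w),min(639,int(u0)+w),max(0,int(v0)-w),min(399,int(v0)+w)
    mm=m[y0:y1,x0:x1]; n,lab,st,_=cv2.connectedComponentsWithStats(mm)
    if n<2: return None
    k=1+np.argmax(st[1:,4]); mm=(lab==k).astype(np.uint8)
    cs,_=cv2.findContours(mm,cv2.RETR_EXTERNAL,cv2.CHAIN_APPROX_NONE); mm=cv2.drawContours(mm*0,[cv2.convexHull(max(cs,key=cv2.contourArea))],-1,1,-1)
    S=8;big=cv2.resize(mm,None,fx=S,fy=S,interpolation=cv2.INTER_NEAREST)
    a=np.linspace(0,2*np.pi,60)
    def rend(p):
        P=np.array([w2px(d,(p[0]+r*np.cos(t),p[1]+r*np.sin(t),z)) for z in(zb,zb+th) for t in a])
        P=((P-[x0,y0]+.5)*S).astype(np.int32); o=big*0; cv2.fillConvexPoly(o,cv2.convexHull(P),1);return o
    def f(p):
        o=rend(p);return 1-(o&big).sum()/max(1,(o|big).sum())
    res=minimize(f,guess,method='Nelder-Mead',options=dict(initial_simplex=[guess,(guess[0]+.006,guess[1]),(guess[0],guess[1]+.006)],xatol=1e-4,fatol=1e-4))
    return res.x,1-res.fun
G={'violet':((.406,-.202),(0,.012,.028,0)),'brass':((.547,.143),(0,.012,.018,0)),'red':((.44,.156),(0,.014,.026,0)),'blue':((.431,.04),(0,.008,.032,0)),'nut':((.547,.03),(0,.018,.017,0))}
if __name__=='__main__':
    for n in['scene','side','wrist']:
        d=dict(np.load(f'pics/{n}0.npz'))
        for k,(g,R) in G.items():
            r=fit(d,k,g,R,0); print(n,k,None if r is None else (np.round(r[0],4),round(r[1],3)))
    for n,ps in [('scene',[(278,287),(313,292),(281,265),(315,268),(161,272),(260,328),(215,312),(345,315),(330,298)]),('wrist',[(150,55),(157,160),(160,225),(243,265),(243,315)])]:
        d=dict(np.load(f'pics/{n}0.npz'))
        for p in ps: print(n,p,np.round(px2w(d,*p,.035 if n=='scene' and p[1] in(287,292,265,268) else .01)[:2],3))
    w=cv2.imread('pics/wrist0.png'); cv2.imwrite('pics/c3.png',cv2.resize(w[190:340,190:390],None,fx=4,fy=4,interpolation=2))
E
python3 seg.py
```

```text
scene violet (array([ 0.4053, -0.2012]), np.float64(0.904))
scene brass (array([0.5534, 0.1491]), np.float64(0.678))
scene red (array([0.4413, 0.1587]), np.float64(0.811))
scene blue (array([0.4318, 0.0385]), np.float64(0.403))
scene nut (array([0.5457, 0.0301]), np.float64(0.933))
side violet (array([ 0.4074, -0.2036]), np.float64(0.81))
side brass (array([0.5503, 0.1435]), np.float64(0.744))
side red (array([0.4446, 0.1564]), np.float64(0.829))
side blue (array([0.4319, 0.0369]), np.float64(0.818))
side nut (array([0.5495, 0.032 ]), np.float64(0.826))
wrist violet (array([ 0.4078, -0.2037]), np.float64(0.775))
wrist brass (array([0.5487, 0.1432]), np.float64(0.924))
wrist red (array([0.4422, 0.1566]), np.float64(0.938))
wrist blue (array([0.4312, 0.0376]), np.float64(0.956))
wrist nut (array([0.5487, 0.0302]), np.float64(0.956))
scene (278, 287) [ 0.389 -0.067]
scene (313, 292) [ 0.408 -0.124]
scene (281, 265) [ 0.432 -0.048]
scene (315, 268) [ 0.454 -0.104]
scene (161, 272) [0.334 0.143]
scene (260, 328) [ 0.321 -0.072]
scene (215, 312) [0.311 0.01 ]
scene (345, 315) [ 0.408 -0.185]
scene (330, 298) [ 0.426 -0.148]
wrist (150, 55) [0.336 0.133]
wrist (157, 160) [0.324 0.015]
wrist (160, 225) [ 0.314 -0.073]
wrist (243, 265) [ 0.42  -0.133]
wrist (243, 315) [ 0.414 -0.217]
```

```bash
sleep 20
```

```text
(no output)
```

View pics/c3.png

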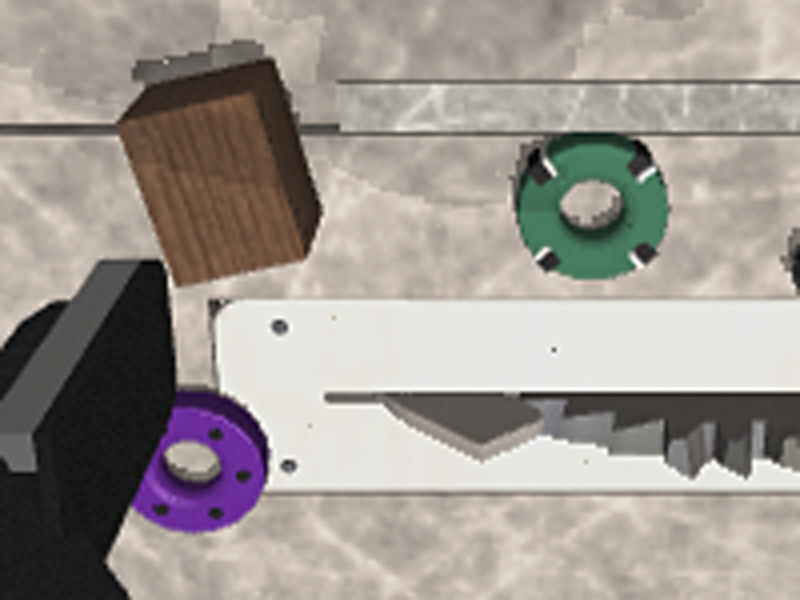

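Nearest of the three lookalike nuts is B: scene (276,217), wrist (338,148), at 0.55 m, against 0.65 m for C and 0.79 m for A. The largest blue foot is at wrist (243,140). Its 64 mm disc model fits with an IoU of 0.956. The crops confirm both, so I'll start with the flange, hovering with the jaws along y.

```bash
cat >> h.py <<'E'
from scipy.spatial.transform import Rotation as Ro
B=Ro.from_quat([0,.70710678,0,.70710678])
def q(yaw): return (Ro.from_euler('z',yaw)*B).as_quat()   # yaw 0: jaws along x
def st(t=''):
    s=monitor.sense();print(t,'t',round(s['clock'],2),'p',np.round(s['position'],4),'F',np.round(s['contact_force'],1),'gap',round(s['finger_gap'],3));return s
E
python3 - <<'E'
from h import *
for y in (np.pi/2,-np.pi/2):
    for p in [(.407,-.203,.12),(.407,-.203,0),(.431,.038,.12)]: print(y,p,kinematics.ik(p,q(y)))
E
```

```text
1.5707963267948966 (0.407, -0.203, 0.12) [-7.21243841e-01  2.89960958e-01  1.84841511e+00 -4.44089210e-16
  1.00321658e+00 -2.29204017e+00]
1.5707963267948966 (0.407, -0.203, 0) [-7.21243841e-01  5.08616795e-01  1.93383521e+00 -4.44089210e-16
  6.99140645e-01 -2.29204017e+00]
1.5707963267948966 (0.431, 0.038, 0.12) [-1.84201987e-01  2.45480855e-01  1.90943800e+00 -4.44089210e-16
  9.86673797e-01 -1.75499831e+00]
-1.5707963267948966 (0.407, -0.203, 0.12) [-7.21243841e-01  2.89960958e-01  1.84841511e+00 -4.44089210e-16
  1.00321658e+00  8.49552485e-01]
-1.5707963267948966 (0.407, -0.203, 0) [-7.21243841e-01  5.08616795e-01  1.93383521e+00 -4.44089210e-16
  6.99140645e-01  8.49552485e-01]
-1.5707963267948966 (0.431, 0.038, 0.12) [-1.84201987e-01  2.45480855e-01  1.90943800e+00 -4.44089210e-16
  9.86673797e-01  1.38659434e+00]
```

Run:
```python
from h import *
from seg import fit
env.reach((.407,-.203,.12),q(-np.pi/2)); st()
d=save('wrist','w1.png'); r=fit(d,'violet',(.407,-.203),(0,.012,.028,0),0);print(r)
d=save('scene','s1.png')
```

```text
t 1.17 p [ 0.4075 -0.2028  0.1203] F [-0.2  0.1 -0.6] gap 1.003
(array([ 0.40548415, -0.20279751]), np.float64(0.9557759656432936))
```

View pics/w1.png

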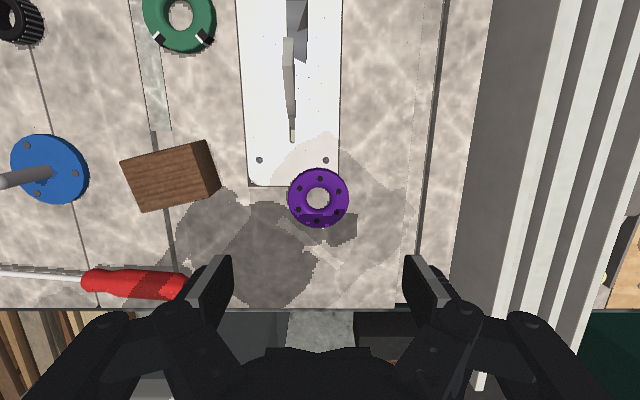

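The wrist view shows the flange at (318,197), centred between the open fingers, with the block and green cutter clear. The fit gives (0.4055, -0.2028). I'll grasp it now.

```bash
cat >> h.py <<'E'
def grasp(x,y,z,yaw,effort):
    env.movel((x,y,.04),.2,frame=q(yaw)) 
    print('guard',env.movel((x,y,z),.06,guard=12)); st('down')
    env.close_gripper(effort); s=st('closed')
    env.movel((s['position'][0],s['position'][1],.13),.2); st('up')
E
python3 - <<'E'
from h import *
grasp(.4058,-.2028,-.0015,-np.pi/2,50)
save('wrist','w2.png');save('scene','s2.png')
E
```

```text
guard False
down t 2.66 p [ 0.4059 -0.2029 -0.0014] F [-0.   0.4  0.7] gap 1.001
closed t 3.09 p [ 0.406  -0.203  -0.0007] F [-2.9  2.3 10.7] gap 0.604
up t 3.9 p [ 0.4054 -0.2025  0.129 ] F [ 0.2  0.4 -2. ] gap 0.603
```

View pics/w2.png

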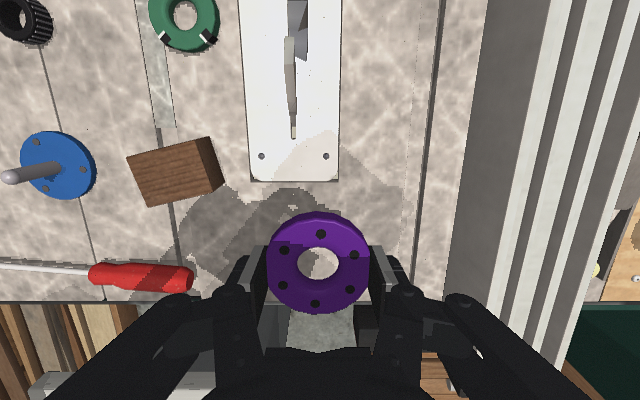

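View pics/s2.png

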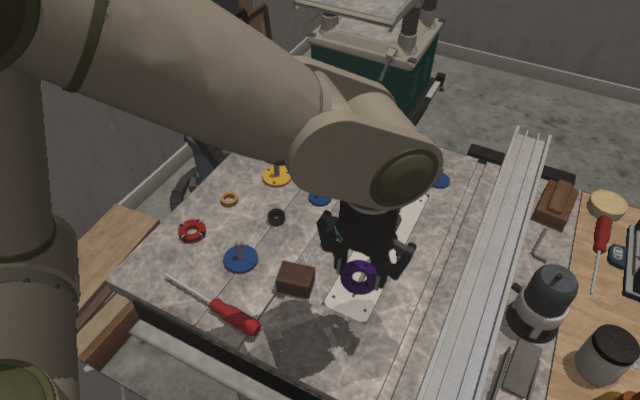

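Run:
```python
from h import *
from seg import fit
d=dict(np.load('pics/w2.npz'))
print(fit(d,'violet',(.4055,-.203),(.1295,.012,.028,0),0), fit(d,'blue',(.431,.038),(0,.008,.032,0),0))
d=dict(np.load('pics/s2.npz'))
print(fit(d,'violet',(.4055,-.203),(.1295,.012,.028,0),0))
env.reach((.4312,.0376,.14),q(-np.pi/2)); st()
d=save('wrist','w3.png');print(fit(d,'violet',(.4312,.0376),(.1405,.012,.028,0),0))
save('scene','s3.png');save('side','e3.png')
```

```text
(array([ 0.4045766 , -0.20226554]), np.float64(0.9359864113091678)) (array([0.43028735, 0.03744153]), np.float64(0.9423681134005553))
(array([ 0.40447176, -0.19970982]), np.float64(0.8644044166852554))
 t 4.96 p [0.4314 0.0368 0.1398] F [ 0.5 -0.4 -1.6] gap 0.605
(array([0.4306127 , 0.03702013]), np.float64(0.9341330166667502))
```

View pics/w3.png

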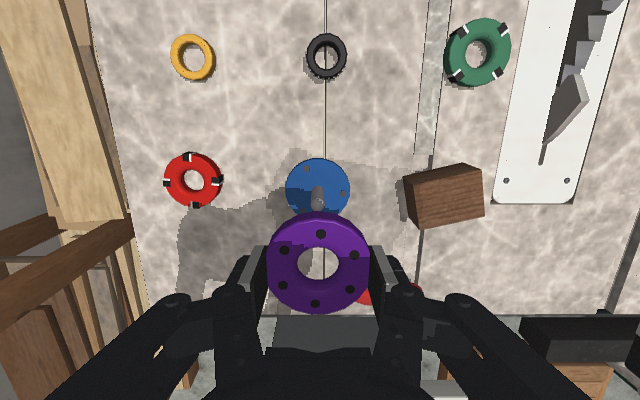

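View pics/e3.png

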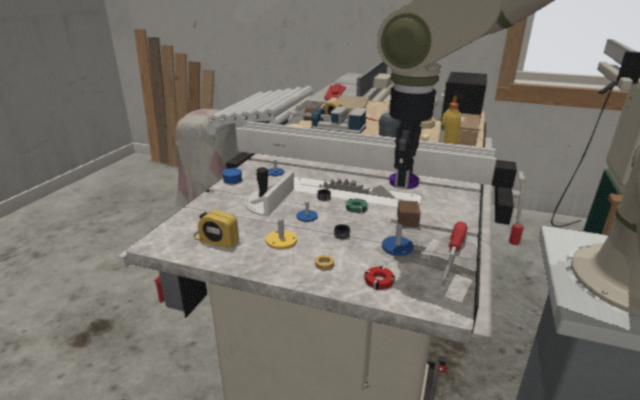

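The flange is held level. Its centre at (0.4306, 0.0370) is within 1 mm of the post axis at (0.4308, 0.0375). I'll lower it with the force guard on.

```bash
cat >> h.py <<'E'
def place(x,y,zg,level):
    """zg: TCP z when part underside is at 0; level: height to lay it at"""
    g=env.movel((x,y,level+zg+.006),.1,guard=8); s=st(f'pre {g}')
    if g: return False
    g=env.movel((x,y,level+zg-.003),.025,guard=5); s=st(f'touch {g}')
    return True
def letgo():
    env.release(); st('rel')
    p=monitor.sense()['position']; env.movel((p[0],p[1],.15),.2); st('up')
E
python3 - <<'E'
from h import *
place(.4316,.0378,-.0007,.008)
save('scene','s4.png');save('wrist','w4.png')
E
```

```text
pre False t 6.53 p [0.4319 0.0377 0.0137] F [ 0.4  0.1 -1.9] gap 0.606
touch True t 6.84 p [0.432  0.0377 0.0074] F [-0.4 -0.1  5.5] gap 0.603
```

View pics/w4.png

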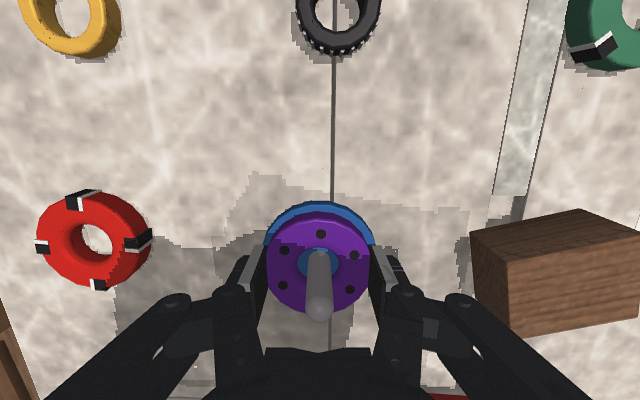

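It touched down on the foot at the expected height with the post through the bore. I'll release, then fit and grasp the collar.

Run:
```python
from h import *
from seg import fit
letgo()
d=save('wrist','w5.png');print('flange on foot',fit(d,'violet',(.4316,.0378),(.008,.012,.028,0),0))
env.reach((.549,.1433,.13),q(0)); st()
d=save('wrist','w6.png'); r=fit(d,'brass',(.549,.1433),(0,.012,.018,0),0);print(r)
x,y=r[0]
if r[1]>.88 and np.hypot(x-.549,y-.1433)<.004:
    grasp(x,y,.004,0,40)
    d=save('wrist','w7.png'); p=monitor.sense()['position'];print(fit(d,'brass',tuple(p[:2]),(p[2]-.004,.012,.018,0),0))
```

```text
rel t 7.38 p [0.4315 0.0378 0.007 ] F [-0.2  0.4  0.3] gap 1.005
up t 8.24 p [0.4309 0.0379 0.1491] F [-0.8 -0.7 -1.3] gap 1.0
flange on foot (array([0.43150906, 0.03825879]), np.float64(0.9632017677181004))
 t 9.51 p [0.5487 0.143  0.1296] F [-1.2 -1.   0.3] gap 1.003
(array([0.54890151, 0.14374756]), np.float64(0.8915966598551931))
guard False
down t 10.91 p [0.5491 0.1438 0.0041] F [ 0.3 -0.7  0.3] gap 1.002
closed t 11.47 p [0.5491 0.1438 0.0045] F [-2.1  0.   5.2] gap 0.37
up t 12.25 p [0.5484 0.1437 0.1287] F [ 0.5 -0.  -1.2] gap 0.366
(array([0.54757534, 0.14329159]), np.float64(0.8646896651502243))
```

View pics/w5.png

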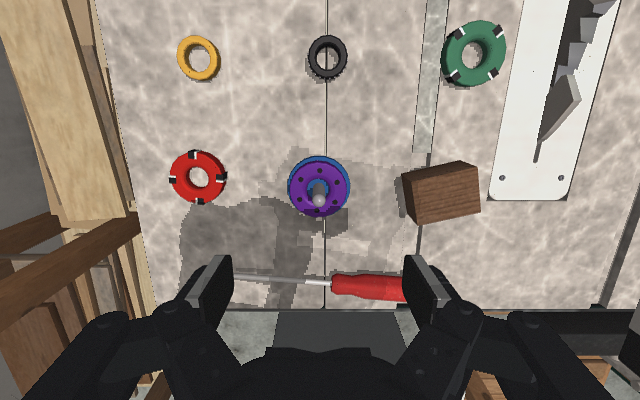

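```bash
ls pics
```

```text
c1.png
c2.png
c3.png
e3.npz
e3.png
s1.npz
s1.png
s2.npz
s2.png
s3.npz
s3.png
s4.npz
s4.png
scene0.npz
scene0.png
side0.npz
side0.png
w1.npz
w1.png
w2.npz
w2.png
w3.npz
w3.png
w4.npz
w4.png
w5.npz
w5.png
w6.npz
w6.png
w7.npz
w7.png
wrist0.npz
wrist0.png
```

The flange lies flat on the foot at wrist (318,187), within 1 mm of centre. The collar is held, so I'll move it over the post.

Run:
```python
from h import *
from seg import fit
env.reach((.4315,.0378,.14),q(0)); st()
d=save('wrist','w8.png'); p=monitor.sense()['position'];print(fit(d,'brass',tuple(p[:2]),(p[2]-.0045,.012,.018,0),0))
if place(.4315,.0377,.0045,.020): save('wrist','w9.png');save('scene','s9.png')
```

```text
t 12.97 p [0.4319 0.0378 0.1398] F [-0.1 -0.1 -0.8] gap 0.367
(array([0.43151481, 0.03730725]), np.float64(0.8910592691083444))
pre False t 14.27 p [0.4319 0.0377 0.031 ] F [ 0.9  0.7 -1.2] gap 0.369
touch True t 14.58 p [0.4319 0.0377 0.0248] F [-1.7  0.6  7.8] gap 0.369
```

View pics/w9.png

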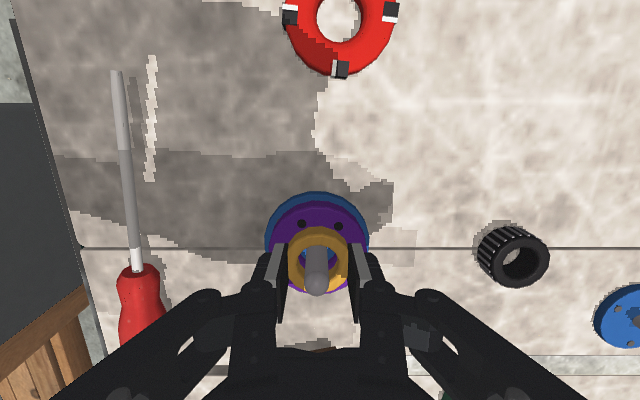

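The collar is down on the flange at the expected height, with the post showing through it at (316,270). The red cutter comes next.

Run:
```python
from h import *
from seg import fit
letgo()
d=save('wrist','w10.png');print('collar',fit(d,'brass',(.4316,.0378),(.020,.012,.018,0),0))
env.reach((.4422,.1566,.13),q(0)); st()
d=save('wrist','w11.png'); r=fit(d,'red',(.4422,.1566),(0,.014,.026,0),0);print(r)
x,y=r[0]
if r[1]>.88 and np.hypot(x-.4422,y-.1566)<.004:
    grasp(x,y,.0015,0,45)
    d=save('wrist','w12.png'); p=monitor.sense()['position'];print(fit(d,'red',tuple(p[:2]),(p[2]-.002,.014,.026,0),0))
```

```text
rel t 15.26 p [0.4315 0.0377 0.0244] F [ 0.3 -0.3 -0.1] gap 1.002
up t 16.03 p [0.431  0.0378 0.1491] F [-0.3  0.7 -0.9] gap 1.001
collar (array([0.43144411, 0.03729316]), np.float64(0.9257687561387161))
 t 16.63 p [0.4417 0.1569 0.129 ] F [-0.  -0.3 -0.7] gap 1.002
(array([0.4416967 , 0.15711529]), np.float64(0.9446922663277278))
guard False
down t 18.07 p [0.4418 0.1572 0.0016] F [-0.1  1.2 -0.2] gap 0.997
closed t 18.53 p [0.4419 0.1571 0.0022] F [-1.7 -0.7  7.9] gap 0.558
up t 19.32 p [0.4413 0.1571 0.1289] F [-0.8  0.  -2.2] gap 0.554
(array([0.44074173, 0.15667388]), np.float64(0.9188805656315829))
```

View pics/w10.png

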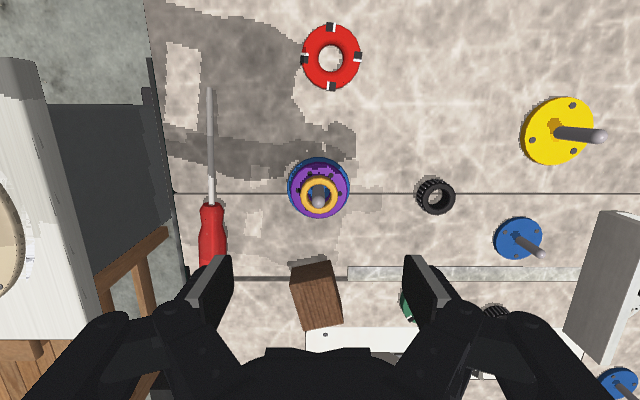

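View pics/w12.png

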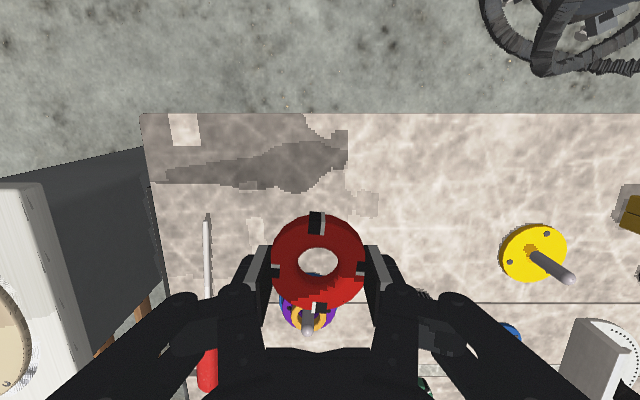

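The collar lies concentric on the flange at (319,195), and the red cutter is held level and centred between the pads.

Run:
```python
from h import *
from seg import fit
env.reach((.4315,.0378,.14),q(0)); st()
d=save('wrist','w13.png'); p=monitor.sense()['position'];print(fit(d,'red',tuple(p[:2]),(p[2]-.0022,.014,.026,0),0))
if place(.4315,.0378,.0022,.032): save('wrist','w14.png')
```

```text
t 19.93 p [0.4312 0.0375 0.1393] F [-0.2  0.3 -1.4] gap 0.558
(array([0.43059399, 0.03696908]), np.float64(0.9182544536970815))
pre False t 21.12 p [0.4318 0.0378 0.0406] F [-0.9  0.2 -1.5] gap 0.555
touch True t 21.44 p [0.4319 0.0377 0.0345] F [-1.2  0.6  5.9] gap 0.554
```

View pics/w14.png

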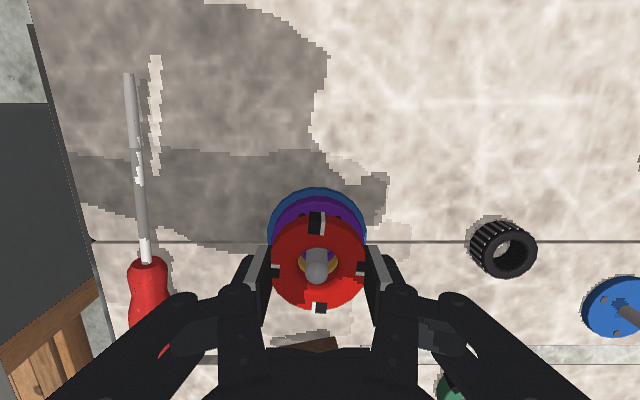

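The cutter is seated at the expected height with the post through the bore. Next is the nut nearest the base, nut B, shown at (502,250) here.

Run:
```python
from h import *
from seg import fit
letgo()
d=save('wrist','w15.png');print('red',fit(d,'red',(.4316,.0378),(.032,.014,.026,0),0))
env.reach((.5487,.0302,.13),q(0)); st()
d=save('wrist','w16.png'); r=fit(d,'nut',(.5487,.0302),(0,.018,.017,0),0);print(r)
f=d['frame'][:,:,::-1];u,v=map(int,w2px(d,(.5487,.0302,.01)));print(u,v)
cv2.imwrite('pics/c16.png',cv2.resize(np.ascontiguousarray(f[max(0,v-90):v+90,u-120:u+120]),None,fx=3,fy=3))
```

```text
rel t 21.96 p [0.4314 0.0378 0.034 ] F [ 0.1  0.5 -0. ] gap 1.002
up t 22.69 p [0.4309 0.0379 0.1491] F [-0.2  0.6 -0.1] gap 1.002
red (array([0.4316, 0.0378]), np.float64(0.9494769604152856))
 t 23.29 p [0.548  0.0303 0.1284] F [-0.2  0.3  0. ] gap 0.998
(array([0.54887785, 0.03044815]), np.float64(0.94989345820627))
319 195
```

View pics/c16.png

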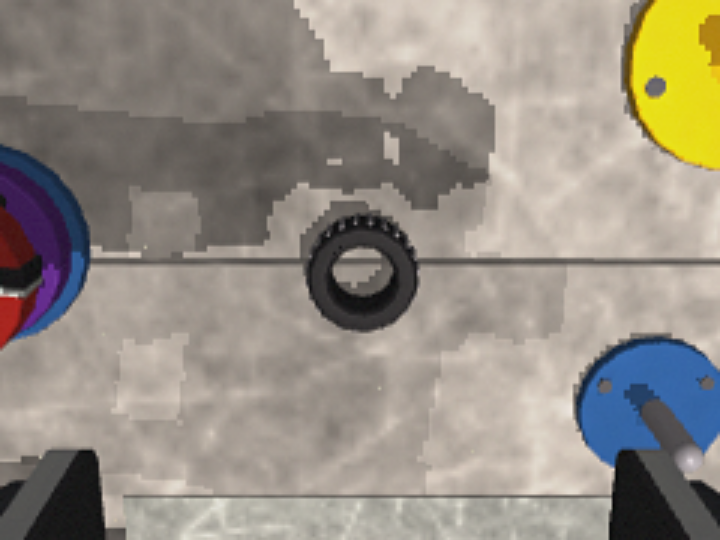

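View pics/w15.png

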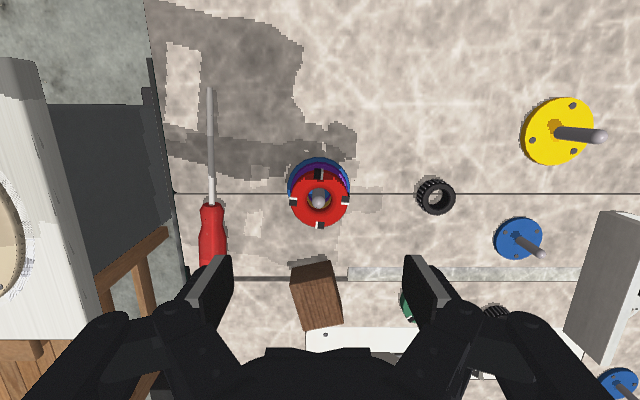

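The nut is isolated at wrist (319,195), with finger clearance on both sides. Grasping it now.

Run:
```python
from h import *
from seg import fit
grasp(.5488,.0304,.005,0,40)
zg=.0053
env.reach((.4315,.0378,.15),q(0)); st()
d=save('wrist','w17.png')
```

```text
guard False
down t 24.68 p [0.549  0.0304 0.0051] F [-0.9  1.  -0.3] gap 0.999
closed t 25.23 p [0.549  0.0304 0.0054] F [-1.5 -0.7  4.7] gap 0.353
up t 26.01 p [0.5483 0.0305 0.1287] F [ 0.4  0.1 -2.2] gap 0.346
 t 26.56 p [0.4313 0.0378 0.1495] F [ 0.5  0.6 -0.1] gap 0.351
```

View pics/w17.png

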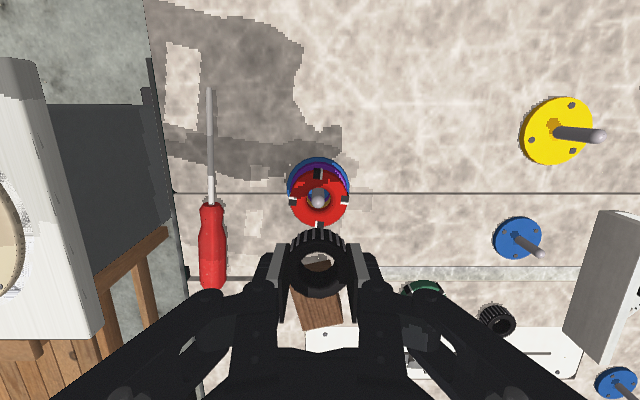

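Run:
```python
from h import *
d=dict(np.load('pics/w17.npz'))
print('nut top centre expected',w2px(d,(.4313,.0378,.1495-.0054+.018)))
if place(.4315,.0377,.0054,.046): save('wrist','w18.png')
```

```text
nut top centre expected [318.44654724 270.64005347]
pre False t 27.68 p [0.4319 0.0376 0.0578] F [ 1.  -0.6  0.4] gap 0.347
touch True t 28.01 p [0.432  0.0375 0.0514] F [-2.  -1.8  6.9] gap 0.351
```

View pics/w18.png

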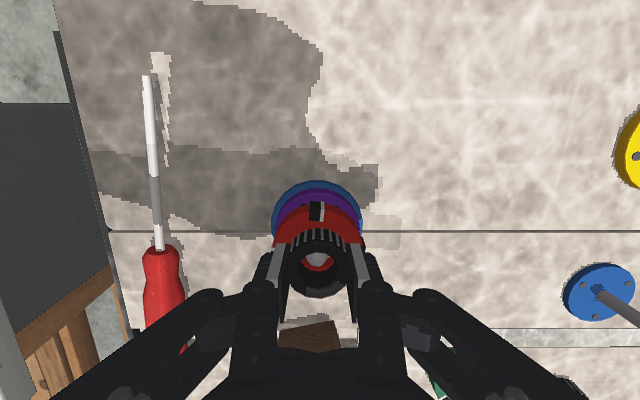

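The nut touched at 46.0 mm, as expected, with the post dome visible in its bore at (318,258). I'll release, retreat and check.

Run:
```python
from h import *
from seg import fit
letgo()
d=save('wrist','w19.png');print('nut',fit(d,'nut',(.4316,.0378),(.046,.018,.017,0),0))
env.reach((.525,0,.3),q(0)); st()
a=save('scene','s20.png');b=save('side','e20.png')
f=a['frame'][170:300,160:360,::-1];g=b['frame'][180:290,300:480,::-1]
cv2.imwrite('pics/c20.png',np.vstack([cv2.resize(f,(480,312)),cv2.resize(g,(480,280))]))
```

```text
rel t 28.64 p [0.4316 0.0377 0.0509] F [1.  0.2 0.9] gap 1.003
up t 29.28 p [0.4311 0.0378 0.1491] F [ 0.6  0.5 -0.8] gap 1.002
nut (array([0.43148897, 0.03713286]), np.float64(0.9522827036643262))
 t 30.08 p [5.243e-01 3.000e-04 2.979e-01] F [ 0.2  0.4 -0.5] gap 1.003
```

View pics/c20.png

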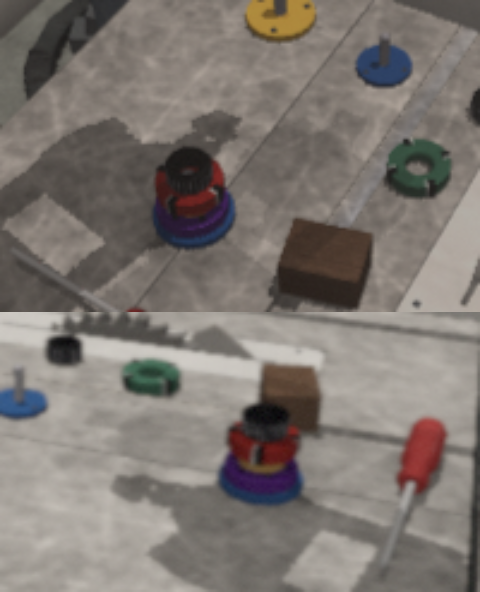

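View pics/s20.png

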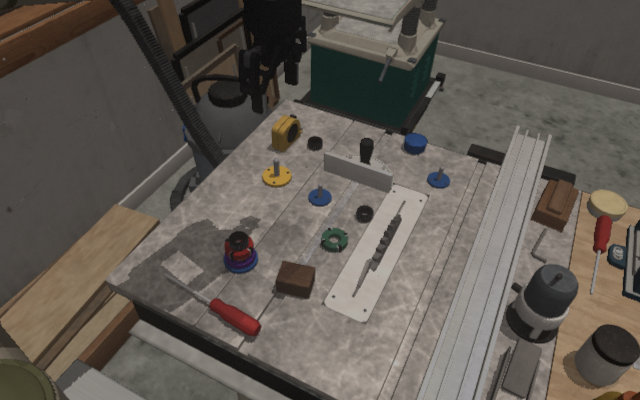

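The stack at scene (240,250) is upright in both views: blue foot, violet, brass, red, black, all concentric. The bystanders are at their starting pixels: green (334,239), block (295,280), tape (286,133). Handing in.

```bash
python3 -c "
from h import *
print(job.hand_in())"
```

```text
the job is handed in; nothing more can be done
None
```

The cutter set is stacked on the large blue spindle in the order asked: violet flange, brass collar, red cutter, then the black nut nearest the base. I handed it in at about 30 s on the robot's clock. `job.hand_in()` reports no verdict, so what follows rests on my own checks.

- **Placing:** I lowered each part down the post under a force guard. They touched within about 0.7 mm of the expected heights (8, 20, 32 and 46 mm), at about 5 to 8 N.
- **Position on the post:** After each release, wrist-camera fits put all four parts within about 1 mm of the post axis. The red cutter's fit simply returned its starting guess, so it is the weakest of these. Its overlap was still 0.95, and the picture shows it centred.
- **Final views:** The scene and side cameras show a level, concentric stack with the gripper well clear. In the scene view, the green cutter, walnut block, tape measure and yellow spindle are at their starting pixels.
- **Disagreements:** The first hand-picked side-view points were up to about 14 mm off the other two cameras, so I did not use them; the later model fits agreed within a few mm. Some first scene-view colour fits were also poor (0.40 for the blue foot, 0.68 for brass). I relied mainly on the wrist-camera fits, which were about 0.86 or better apart from the first, partly hidden flange (0.78), which I refitted from closer.
- **Flange grasp:** While gripping the flange, the force on the tool reached about 11 N, probably the fingertips brushing the table. I gripped the later parts slightly higher, and they read 5 to 8 N.

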